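# Turn the chassis board home in the drilling jig and latch it

## Task

In the drilling jig, turn the striped chassis board about the peg in its notch by pushing its opposite corner until its left edge bears on the stop screw, and hold it there for a full second with a gentle steady push of about 8 N, never over 16 N. Then swing the green latch shut until its arm bears on the board's right edge, hold it so for a second with the same push of about 8 N on its post, and let go, leaving the board home with the notch on the peg and the latch shut. Keep the board flat and leave everything else alone.

Things in the scene. Friction and masses are not known exactly. Their poses are not given: they have to be found in the camera images.
- jig: drilling jig screwed to the table: plywood bed 200 mm (its x) by 230 mm (its y), 18 mm thick. Origin at the centre of the bed's underside, on the table top; z up. On it: steel locating peg (10 mm diameter, 22 mm high above the bed) at x -48, y -65 mm; stop block at x -88, y +43; latch pivot at x +13, y +97
- peg (a point): centre of the top of the jig's steel locating peg, 22 mm above the bed
- stop: adjustable stop: fixed aluminium block 14 x 22 x 20 mm high, origin at the centre of its foot on the bed; a hard brass screw (8 mm diameter, 8.5 mm above the bed) sticks out of it to the jig's +x. The tip is 20 to 28 mm from the block's centre, set anew each time and not measured: it is found by feel. The board's left edge bears on the tip
- board: orange chassis board with purple stripes, 70 x 130 x 12 mm, about 0.1 kg, loose and flat on the jig bed. Origin at the middle of the notch, on the underside. Left edge at x -16 mm, right edge x +54, near edge y -8, far edge y +122. Starts turned 0.45 to 0.8 rad clockwise (seen from above) from the jig's axes. Home: left edge on the stop screw, then parallel to the jig to about 0.06 rad
- board_notch (a point): middle of the board's notch, at its top face (board x 0, y 0). The notch is a U-slot 11.6 mm wide, open through the near edge, its floor at y +5.8: the peg stands in it with 0.8 mm of play, so the board turns about the peg
- board_push (a point): point on the board's right edge close to the corner diagonally opposite the notch (board x +54, y +108 mm, half-way up its thickness): pushing here in the board's -x direction turns it counter-clockwise, with about 1 N or less until it meets the stop, which lies straight across
- latch: swing latch of the jig on a vertical hinge, origin on the pivot, on the bed; hub 18 mm across, 16 mm high. Green arm 95 mm long, 12 mm wide, 3 to 13 mm above the bed, 0.524 rad counter-clockwise of this body's x axis; its middle line passes through the pivot. Stiff: stays where left, 1 to 2 N at its post moves it. It turns clockwise, seen from above, to shut
- latch_pivot (a point): latch pivot, on the bed. Latch body's yaw in the jig: about 0 (open, where it starts, up to 0.4 clockwise of that) to 2.35 clockwise (end stop). At 2.09 the arm points to the jig's -y. It is shut when the arm's side bears on the right edge of the home board, at 1.9 to 2.25
- latch_post (a point): centre of the top of the upright black post on the latch arm: 12 mm diameter, 70 mm from the pivot, its top 52 mm above the bed, free from 13 mm above the bed upwards
- motor_center (a point): bystander, leave alone: small brass motor can standing on the jig bed, 22 mm diameter, 24 mm high; the point is its centre
- offcut: bystander, leave alone: small pale wood offcut on the jig bed, 22 x 30 x 16 mm
- mallet: bystander, leave alone: wooden mallet lying on the table
- driver: bystander, leave alone: screwdriver with a red handle lying on the table
- glue: bystander, leave alone: yellow glue bottle, 52 mm diameter, 120 mm high
- tape: bystander, leave alone: roll of paper tape, 90 mm diameter, 25 mm high
- batten: bystander, leave alone: pale wooden batten 240 x 40 x 20 mm
Things that resemble listed ones, but are neither listed nor needed, are in the scene too. What is shaped like the board but white or yellow is not meant.

How it is judged:
By the outcome, as a careful person would: the job done as asked, in the order asked, and still so for the second after the job is handed in, with the robot touching nothing.
It also fails if it takes over 72 s, if anything falls off the work surface, if the arm or the gripper's body presses on something with over 40 N, if the wrist force passes 120 N, or if a joint passes its speed limit or range.

## Robot

A 6-joint arm with a two-finger parallel gripper is mounted at the origin on the work surface. World frame = base frame: x ahead of the robot, y to its left, z up, the work surface at z = 0. Lengths are in m, angles in rad, forces in N, time in s.
With the tool pointing down it reaches from about 0.375 to 0.75 m from the base axis. Payload 9 kg.
Tool frame: the origin (TCP) lies on the centre line of the jaws, within the pads' length; the fingertips stand bot.tip_reach ahead of it and the grasp point (between the pads) is the TCP (bot.tip_reach is the distance from the TCP to the fingertips, in m); z points along the fingers, y is the direction in which the jaws open and shut (so a half turn about z gives the same grasp; the last joint's range is limited). The gripper opens to 85 mm and grips with 20 to 120 N. Pads are 22 mm wide; open, the fingers measure 114 mm over their backs; the gripper's body (76 mm by 85 mm) begins 54 mm behind the grasp point. The pads swing forward as they close: fully open they stand 13 mm farther back than shut.
Start: joints at [1.026, 0.104, 0.097, 1.564, 0, 1.353], TCP at [0.193, 0.568, 0.25] pointing down, gripper open.
Joint ranges: [-2.99, 2.99], [-0.84, 1.86], [-1.1, 1.16], [-1.84, 2.11], [-1.51, 1.56], [-3.14, 3.14]. Speed limits (rad/s): [2.22, 2.22, 2.57, 3.14, 3.14, 3.14].

## Interface

Orientations are given as a rotation vector (axis times angle).
In Python, from cell import bot gives the robot as it stands.
- The arm moves only by the tool drive_tool, never from a script. Its argument "moves" is a list of rows, each a list of 7 numbers: the shift along the world's x, y, z in cm, then the turn, a rotation vector about the world's x, y, z in rad, then the finger opening in cm, from 0 to 8.54. In form: [[dx, dy, dz, wx, wy, wz, gripper], ...]. A call has 1 to 10 rows; each row shifts and turns the commanded pose from where the row before left it; what a row does not reach is not made up. A row lasts 1/10 s, in which the tool goes at most 50 mm and 8.59 degrees, less where a joint would pass 70% of its speed; a pose out of reach is approached as far as the arm can. A call with a gripper value outside its range is refused whole. The fingers move at their own pace and stop on an object; "grip_force" is the grip in N (left out, the last holds). Time passes only in rows, so rows that do not move let the fingers close. It gives the time, the measured TCP pose, the force and the opening at its end, in the units of the state.
- bot.observe(): the state, without advancing time (a new reading comes with each control period).
- bot.snapshot(name): name is "scene" or "top"; returns the picture (420x560x3 uint8, red, green, blue); there is no depth.
- bot.get_calibration(name): a dict with "K" (3x3 intrinsics, pixels), "D" ([k1, k2, p1, p2, k3] as OpenCV has them; the pictures are not rectified), "pose" (4x4, takes a point from camera to world coordinates). Camera axes: x right, y down, z forward; pixel columns grow to the right and rows downward; lengths in m; the calibration is good to about 2 mm. A picture is of the moment at which its call begins. get_calibration takes no time and is no camera call.
- bot.close_job(): hands the job in, once; it reports no verdict.
Trained networks look in the newest picture that a camera, given by its name, has taken for a name from the list of things; names that differ only in an ending like _2 or _b are one class to them, and where a whole thing is asked for, a point or a joint stands for the part that bears it (a point fixed in the world has none). Each returns a list of dicts, best first, with "score" (0 to 1); they miss things now and then, are a little off and sometimes report something else, mostly with a low value. They report only what shows in the picture. A call takes as long as a camera call. They do not tell look-alikes from the thing itself.
- bot.cut_out(label, camera): "region" (420x560 bool, what is visible of it) and "rect" ([left, top, right, bottom] in pixels, round what is visible of it).
- bot.tip_of(label, camera): "pixel" ([row, column] in pixels: a listed point, or the origin of a listed thing).
The state is a dict: "time_s": time; "qpos": joint angles; "joint_velocities": joint speeds; "joint_torque": joint torques, N m; "ee_pos": TCP position; "tcp_rot": TCP orientation; "force": force on the tool from outside, world axes, zero at the start; "torque": the same for the moment, N m; "gripper_width": finger opening in m.
Only numpy, scipy, OpenCV 4.12 (cv2) and the standard library are available. Lean on these libraries where they do the work, as an engineer would, in place of code of your own. Each camera call takes 0.05 s, during which the arm holds its last target.

## Working session

There is one attempt and no reset: what is moved stays moved. The work goes in short steps, Python scripts to look and compute and a tool call to move; the robot and the scene stay as the last step left them, time stands still between calls to the robot, and variables do not carry over. Pictures are saved under pics/ and viewed, and the job is handed in when it is done.

Besides the shell and the picture viewer there is one more tool, called after "Call:" by a JSON object that holds its "method" and its "body", one argument or row to a line. drive_tool: Moves the arm, as the interface text tells. Its arguments: {"type":"object","properties":{"moves":{"type":"array","items":{"type":"array","items":{"type":"number"}}},"grip_force":{"type":"number"}},"required":["moves"]}

```bash
ls; mkdir -p pics; python3 - <<'E'
from cell import bot
import cv2, numpy as np
for n in ("scene","top"):
    im=bot.snapshot(n); cv2.imwrite(f"pics/{n}0.png",im[:,:,::-1])
    c=bot.get_calibration(n); print(n,c)
    for l in ["jig","peg","stop","board","board_notch","board_push","latch","latch_pivot","latch_post","motor_center","offcut"]:
        try:
            r=bot.tip_of(l,n); print(l,[(np.round(d["pixel"],1).tolist(),round(d["score"],2)) for d in r[:3]])
        except Exception as e: print(l,e)
print(bot.observe(), bot.tip_reach)
E
```

```text
pics
scene {'K': array([[398.69427603,   0.        , 276.6192908 ],
       [  0.        , 398.69427603, 211.19885443],
       [  0.        ,   0.        ,   1.        ]]), 'D': array([0.02363568, 0.        , 0.        , 0.        , 0.        ]), 'pose': array([[ 0.89439513,  0.3103173 , -0.32211881,  0.83165549],
       [ 0.4472488 , -0.62867156,  0.63619224, -0.6491789 ],
       [-0.00508548, -0.7130745 , -0.70106983,  0.76666964],
       [ 0.        ,  0.        ,  0.        ,  1.        ]])}
jig [([193.1, 251.3], 0.7), ([187.7, 291.9], 0.32)]
peg [([213.8, 258.0], 0.61)]
stop [([169.6, 314.3], 0.49), ([194.0, 251.9], 0.44)]
board [([301.7, 208.9], 0.92), ([283.2, 302.7], 0.86), ([221.9, 256.2], 0.68)]
board_notch [([222.5, 255.6], 0.94), ([282.0, 300.8], 0.75), ([293.1, 211.2], 0.64)]
board_push [([270.5, 146.6], 0.98), ([214.6, 305.0], 0.95), ([255.9, 226.3], 0.76)]
latch [([191.5, 249.8], 0.72), ([185.9, 288.8], 0.63), ([245.5, 387.2], 0.53)]
latch_pivot [([186.8, 290.0], 0.73)]
latch_post [([164.6, 317.4], 0.71)]
motor_center [([218.3, 256.3], 0.53), ([179.3, 275.0], 0.4)]
offc
[... 1158 characters left out ...]
0.31)]
offcut [([176.1, 292.7], 0.47)]
{'time_s': 1.2, 'qpos': array([1.02631565e+00, 1.04088621e-01, 9.73031794e-02, 1.56384649e+00,
       1.05061838e-05, 1.35306927e+00]), 'joint_velocities': array([-0.00086109, -0.00213833, -0.00114034, -0.00170413,  0.00177201,
       -0.00081139]), 'joint_torque': array([-1.89254337e-03, -5.56763470e+01,  5.03768134e+01,  7.37051851e-04,
       -2.79204633e-04,  4.06506206e-05]), 'ee_pos': array([0.19261374, 0.56829904, 0.25033911]), 'tcp_rot': array([5.10974743e-01, 3.09970745e+00, 2.45834473e-04]), 'force': array([0.59943816, 0.64296325, 0.43598293]), 'torque': array([-0.00485604, -0.03970186,  0.00623966]), 'gripper_width': 0.0852538599979755} 0.019
```

View pics/scene0.png

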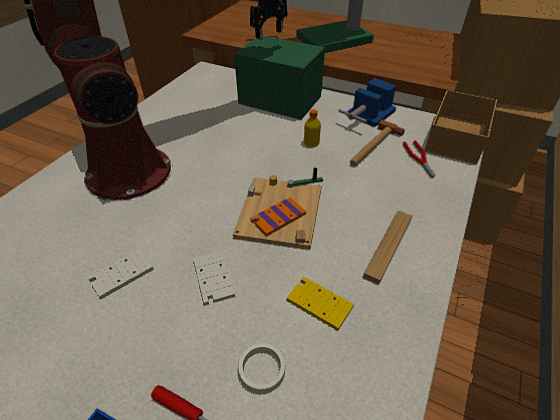

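View pics/top0.png

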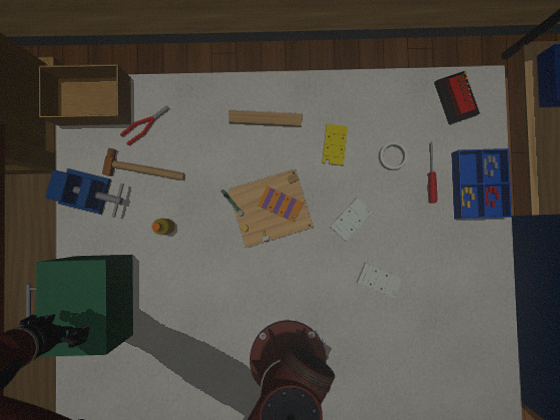

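```bash
python3 - <<'E'
import cv2
a=cv2.imread("pics/top0.png")[140:270,190:350]; cv2.imwrite("pics/topc.png",cv2.resize(a,None,fx=4.5,fy=4.5,interpolation=cv2.INTER_CUBIC))
a=cv2.imread("pics/scene0.png")[140:260,190:350]; cv2.imwrite("pics/scenec.png",cv2.resize(a,None,fx=5,fy=5,interpolation=cv2.INTER_CUBIC))
E
```

```text
(no output)
```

View pics/topc.png

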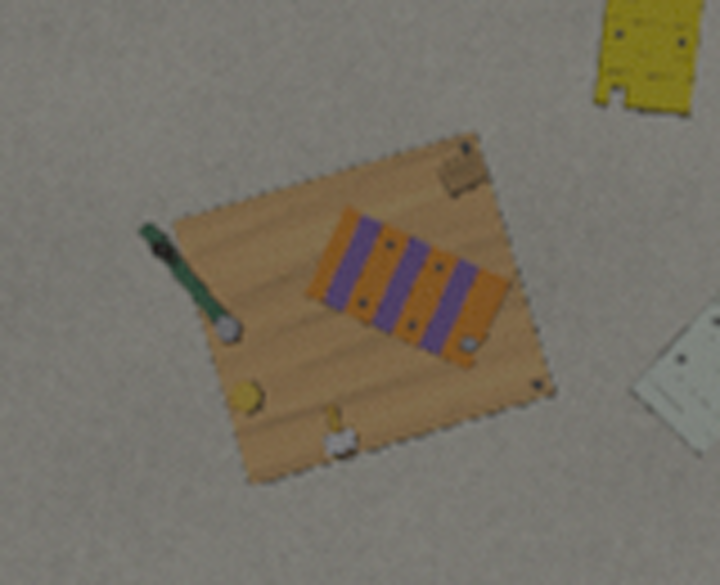

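View pics/scenec.png

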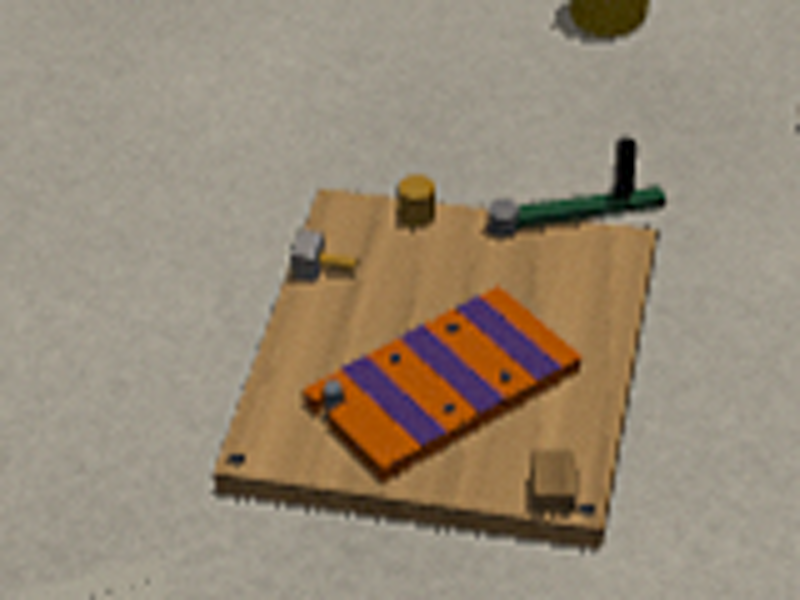

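The orange striped board on the jig at top px ~(281,204) is the target. The two white boards (350,218) and (378,278) and the yellow one (335,145) are look-alikes and lie off the jig. In the crops, the peg is at the right of the board, the stop at bottom centre, the latch hub on the left with its arm up-left and the motor below the hub. Next I'll fit the poses.

```bash
cat > h.py <<'E'
import numpy as np, cv2
from cell import bot
from scipy.optimize import least_squares
C={n:bot.get_calibration(n) for n in("scene","top")}
def proj(P,n):
    c=C[n]; T=np.linalg.inv(c["pose"])
    return cv2.projectPoints(np.atleast_2d(P).astype(float),cv2.Rodrigues(T[:3,:3])[0],T[:3,3],c["K"],c["D"])[0][:,0]
def ray(px,n,z):
    c=C[n]; u=cv2.undistortPoints(np.array([[px]],float),c["K"],c["D"])[0,0]
    d=c["pose"][:3,:3]@[u[0],u[1],1]; o=c["pose"][:3,3]; return o+d*(z-o[2])/d[2]
def R(a): return np.array([[np.cos(a),-np.sin(a)],[np.sin(a),np.cos(a)]])
def tf(p,pts):
    pts=np.atleast_2d(pts).astype(float); return np.c_[pts[:,:2]@R(p[2]).T+p[:2],pts[:,2]]
E
cat > fit.py <<'E'
from h import *
def t(u,v): return (190+(u+.5)/4.5-.5,140+(v+.5)/4.5-.5)
def s(u,v): return (190+(u+.5)/5-.5,140+(v+.5)/5-.5)
jig=[((-100,-115,18),t(553,393),s(217,477)),((100,-115,18),t(478,132),s(604,532)),((100,115,18),t(175,218),s(657,230)),((-100,115,18),t(250,485),s(318,190)),
 ((13,97,34),t(230,325),s(503,206)),((-48,-65,40),t(470,342),s(333,383))]
brd=[((-16,-8,30),t(475,367),s(303,393)),((54,-8,30),t(512,283),s(383,468)),((54,122,30),t(347,207),s(580,362)),((-16,122,30),t(307,297),s(498,288))]
def fit(L,x0):
    P=np.array([l[0] for l in L])/1000.; T=np.array([l[1] for l in L]); S=np.array([l[2] for l in L])
    f=lambda x:np.r_[(proj(tf(x,P),"top")+x[3:5]-T).ravel(),(proj(tf(x,P),"scene")+x[5:7]-S).ravel(),x[3:7]*.5]
    r=least_squares(f,list(x0)+[0]*4,loss="soft_l1"); print(np.round(r.x,4),"\n",np.round(f(r.x)[:-4].reshape(2,-1,2),1).tolist()); return r.x
j=fit(jig,(.43,.05,.2)); b=fit(brd,(.4,0,-.4))
print("board yaw in jig",b[2]-j[2],"notch in jig",(R(-j[2])@(b[:2]-j[:2])*1e3))
pv=tf(j,[[.013,.097,.07]])[0]
for z,n,px in((.070,"top",t(163,247)),(.070,"scene",s(626,142))):
    o=j[3:5] if n=="top" else j[5:7]
    q=ray(np.array(px)-o,n,z); d=R(-j[2])@(q-pv)[:2]; print(n,q,"r",np.hypot(*d),"arm ang jig",np.arctan2(d[1],d[0]),"latch yaw",np.arctan2(d[1],d[0])-.524)
E
python3 fit.py
```

```text
[ 0.4909  0.0437  0.2663  0.0694 -0.1645 -0.5199 -0.0108] 
 [[[0.8, -0.0], [-0.3, -0.7], [-0.5, 0.3], [0.2, -0.1], [-0.4, 0.3], [0.1, 0.2]], [[-1.0, -0.8], [0.0, -0.2], [0.4, -0.0], [0.2, -0.5], [0.2, 0.8], [0.0, 0.9]]]
[ 0.4605 -0.0329 -0.448   0.0353 -0.0658 -0.0135  0.2359] 
 [[[-0.5, 0.8], [0.2, -0.4], [0.1, 0.0], [0.1, -0.3]], [[-0.1, -0.1], [0.0, 0.7], [0.2, -0.7], [-0.1, 0.0]]]
board yaw in jig -0.7143113814095297 notch in jig [-49.52198057 -65.90134278]
top [0.53297707 0.18100471 0.07      ] r 0.06821536499622168 arm ang jig 0.36555810561261914 latch yaw -0.15844189438738088
scene [0.5315651  0.18506137 0.07      ] r 0.06959356175905691 arm ang jig 0.4246117347075648 latch yaw -0.09938826529243522
```

```bash
cat >> fit.py <<'E'
print("---")
for nm,px,z in(("offcut",t(463,174),.034),("motor",t(247,397),.042),("stoptip",t(333,408),.0265),("stopblk",t(341,442),.038)):
    q=ray(np.array(px)-j[3:5],"top",z); print(nm,R(-j[2])@(q[:2]-j[:2])*1e3)
pg=tf(j,[[-.048,-.065,0]])[0]; print("peg",pg)
for rel in(-.714,-.5,-.3,-.1,0,.06):
    for x in(.077,.066,.065):
        p=pg[:2]+R(j[2]+rel)@[x,.108]; print(rel,x,np.round(p,4),"yaw",j[2]+rel, end=" | ")
    print()
pv=tf(j,[[.013,.097,0]])[0]; print("pivot",pv)
E
python3 fit.py | sed '1,/---/d'
```

```text
offcut [ 69.55835405 -94.84346113]
motor [-39.1791234   97.71208665]
stoptip [-64.15002434  42.40745319]
stopblk [-88.82008561  43.27117525]
peg [ 0.4617247  -0.03163242  0.        ]
-0.714 0.077 [0.5779 0.0324] yaw -0.4476526727984284 | -0.714 0.066 [0.568  0.0372] yaw -0.4476526727984284 | -0.714 0.065 [0.5671 0.0376] yaw -0.4476526727984284 | 
-0.5 0.077 [0.5616 0.0556] yaw -0.23365267279842844 | -0.5 0.066 [0.5509 0.0582] yaw -0.23365267279842844 | -0.5 0.065 [0.55   0.0584] yaw -0.23365267279842844 | 
-0.3 0.077 [0.5423 0.0737] yaw -0.03365267279842843 | -0.3 0.066 [0.5313 0.0741] yaw -0.03365267279842843 | -0.3 0.065 [0.5303 0.0741] yaw -0.03365267279842843 | 
-0.1 0.077 [0.5198 0.0876] yaw 0.16634732720157155 | -0.1 0.066 [0.5089 0.0858] yaw 0.16634732720157155 | -0.1 0.065 [0.5079 0.0856] yaw 0.16634732720157155 | 
0 0.077 [0.5076 0.0928] yaw 0.26634732720157156 | 0 0.066 [0.497  0.0899] yaw 0.26634732720157156 | 0 0.065 [0.496  0.0897] yaw 0.26634732720157156 | 
0.06 0.077 [0.5    0.0954] yaw 0.32634732720157156 | 0.06 0.066 [0.4896 0.0918] yaw 0.32634732720157156 | 0.06 0.065 [0.4887 0.0915] yaw 0.32634732720157156 | 
pivot [0.47793386 0.14071103 0.        ]
```

Call:
{"method": "drive_tool", "body": {
  "moves": [
    [0, 0, 0, 0, 0, -0.12, 0]
  ],
  "grip_force": 60
}}

```text
time_s: 1.3
ee_pos: [0.1926, 0.5683, 0.2503]
tcp_rot: [0.697, 3.063, 0.0]
force: [0.0, 0.2, 0.3]
gripper_width: 0.0733
```

Call:
{"method": "drive_tool", "body": {
  "moves": [
    [2.6, -3.6, 0, 0, 0, 0, 0],
    [2.6, -3.6, 0, 0, 0, 0, 0],
    [2.6, -3.6, 0, 0, 0, 0, 0],
    [2.6, -3.6, 0, 0, 0, 0, 0],
    [2.6, -3.6, 0, 0, 0, 0, 0],
    [2.6, -3.6, 0, 0, 0, 0, 0],
    [2.6, -3.6, 0, 0, 0, 0, 0],
    [2.6, -3.6, 0, 0, 0, 0, 0],
    [2.6, -3.6, 0, 0, 0, 0, 0],
    [2.6, -3.6, 0, 0, 0, 0, 0]
  ]
}}

```text
time_s: 2.3
ee_pos: [0.4535, 0.2066, 0.2506]
tcp_rot: [0.696, 3.063, 0.001]
force: [1.2, 0.5, 0.7]
gripper_width: -0.0002
```

Call:
{"method": "drive_tool", "body": {
  "moves": [
    [2.6, -3.6, 0, 0, 0, 0, 0],
    [2.6, -3.6, 0, 0, 0, 0, 0],
    [2.6, -3.6, 0, 0, 0, 0, 0],
    [2.6, -3.6, 0, 0, 0, 0, 0],
    [2.2, -3.2, 0, 0, 0, 0, 0],
    [0, 0, 0, 0, 0, 0, 0],
    [0, 0, 0, 0, 0, 0, 0]
  ]
}}

```text
time_s: 3.0
ee_pos: [0.5787, 0.0316, 0.25]
tcp_rot: [-0.698, -3.062, -0.0]
force: [-0.5, -0.2, 0.7]
gripper_width: -0.0
```

Call:
{"method": "drive_tool", "body": {
  "moves": [
    [0, 0, -4, 0, 0, 0, 0],
    [0, 0, -4, 0, 0, 0, 0],
    [0, 0, -4, 0, 0, 0, 0],
    [0, 0, -4, 0, 0, 0, 0],
    [0, 0, -2, 0, 0, 0, 0],
    [0, 0, -1.4, 0, 0, 0, 0],
    [0, 0, -1, 0, 0, 0, 0],
    [0, 0, -0.5, 0, 0, 0, 0],
    [0, 0, 0, 0, 0, 0, 0]
  ]
}}

```text
time_s: 3.9
ee_pos: [0.5788, 0.0325, 0.0417]
tcp_rot: [0.695, 3.063, 0.0]
force: [-0.2, -0.2, -0.2]
gripper_width: -0.0001
```

```bash
cat > snap.py <<'E'
import sys
from h import *
k=sys.argv[1]
a=bot.snapshot("scene")[130:260,190:350,::-1]
b=bot.snapshot("top")[130:260,190:350,::-1]
im=np.hstack([a,b]); cv2.imwrite(f"pics/{k}.png",cv2.resize(im,(800,325),interpolation=cv2.INTER_CUBIC))
o=bot.observe(); print(o["time_s"],o["force"],o["ee_pos"])
E
python3 snap.py d1
```

```text
4.0 [-0.1738511  -0.13818371  0.34631634] [0.57935886 0.03223085 0.04247098]
```

View pics/d1.png

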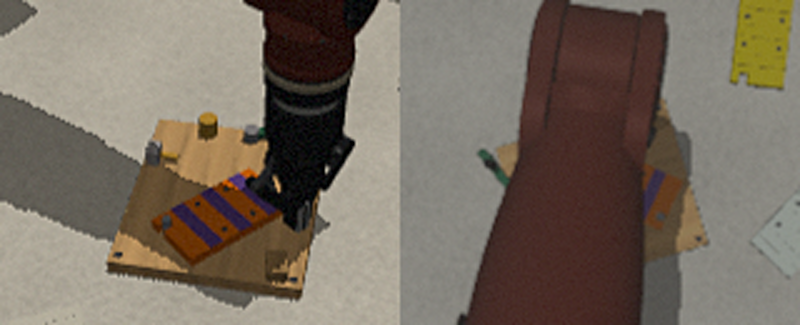

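The gripper stands just clear of the board's right edge, near the far corner, and touches nothing. I'll start the push arc now.

Call:
{"method": "drive_tool", "body": {
  "moves": [
    [-0.5, 0.25, 0, 0, 0, 0, 0],
    [-0.5, 0.25, 0, 0, 0, 0, 0],
    [-0.3, 0.35, 0, 0, 0, 0.036, 0],
    [-0.3, 0.35, 0, 0, 0, 0.036, 0],
    [-0.3, 0.35, 0, 0, 0, 0.036, 0],
    [-0.3, 0.35, 0, 0, 0, 0.036, 0],
    [-0.3, 0.35, 0, 0, 0, 0.036, 0],
    [-0.3, 0.35, 0, 0, 0, 0.036, 0]
  ]
}}

```text
time_s: 4.8
ee_pos: [0.5503, 0.0585, 0.0417]
tcp_rot: [0.359, 3.12, 0.0]
force: [0.5, -0.3, 0.0]
gripper_width: -0.0004
```

```bash
python3 snap.py d2
```

```text
4.9 [0.87733966 0.1290192  0.56221736] [0.55017415 0.05876432 0.04164835]
```

View pics/d2.png

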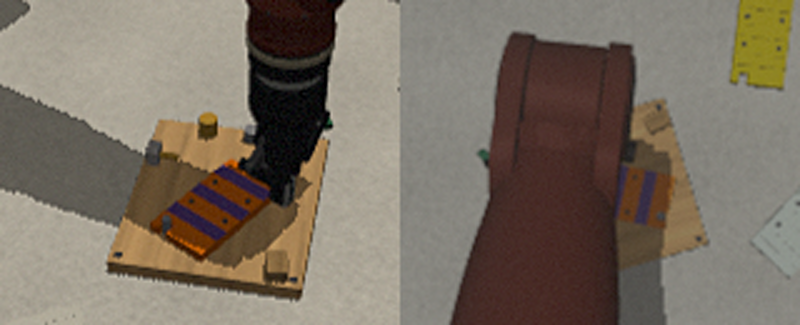

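The board has turned with the push and the notch is still on the peg. I'll carry on along the arc.

Call:
{"method": "drive_tool", "body": {
  "moves": [
    [-0.33, 0.26, 0, 0, 0, 0.033, 0],
    [-0.33, 0.26, 0, 0, 0, 0.033, 0],
    [-0.33, 0.26, 0, 0, 0, 0.033, 0],
    [-0.33, 0.26, 0, 0, 0, 0.033, 0],
    [-0.33, 0.26, 0, 0, 0, 0.033, 0],
    [-0.33, 0.26, 0, 0, 0, 0.033, 0],
    [-0.37, 0.2, 0, 0, 0, 0.033, 0],
    [-0.37, 0.2, 0, 0, 0, 0.033, 0],
    [-0.37, 0.2, 0, 0, 0, 0.033, 0]
  ]
}}

```text
time_s: 5.8
ee_pos: [0.5194, 0.0801, 0.0413]
tcp_rot: [0.108, -3.14, -0.0]
force: [0.2, 0.7, 0.7]
gripper_width: -0.0002
```

```bash
python3 snap.py d3
```

```text
5.9 [ 0.62942765 -0.82936886 -0.27203944] [0.51913296 0.08014831 0.04123176]
```

View pics/d3.png

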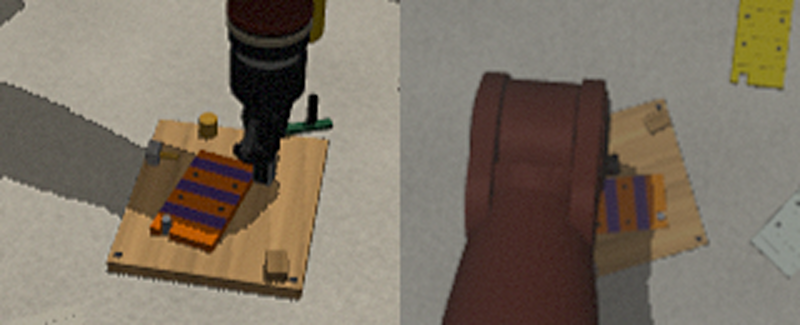

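Call:
{"method": "drive_tool", "body": {
  "moves": [
    [-0.25, 0.14, 0, 0, 0, 0.022, 0],
    [-0.25, 0.14, 0, 0, 0, 0.022, 0],
    [-0.2, 0.11, 0, 0, 0, 0.02, 0],
    [-0.15, 0.07, 0, 0, 0, 0.013, 0],
    [-0.1, 0.05, 0, 0, 0, 0.01, 0]
  ]
}}

```text
time_s: 6.4
ee_pos: [0.5101, 0.085, 0.0413]
tcp_rot: [-0.242, 3.132, 0.0]
force: [0.7, -0.4, -0.6]
gripper_width: 0.0001
```

Call:
{"method": "drive_tool", "body": {
  "moves": [
    [-0.1, 0.04, 0, 0, 0, 0.009, 0],
    [-0.1, 0.04, 0, 0, 0, 0.009, 0]
  ]
}}

```text
time_s: 6.6
ee_pos: [0.5082, 0.0858, 0.0413]
tcp_rot: [-0.27, 3.13, 0.0]
force: [1.0, -0.1, -0.1]
gripper_width: -0.0001
```

Call:
{"method": "drive_tool", "body": {
  "moves": [
    [-0.1, 0.04, 0, 0, 0, 0.009, 0],
    [-0.1, 0.04, 0, 0, 0, 0.009, 0]
  ]
}}

```text
time_s: 6.8
ee_pos: [0.5061, 0.0866, 0.0413]
tcp_rot: [0.298, -3.127, -0.0]
force: [-0.7, 0.0, -0.2]
gripper_width: -0.0001
```

Call:
{"method": "drive_tool", "body": {
  "moves": [
    [-0.07, 0.03, 0, 0, 0, 0.007, 0],
    [-0.07, 0.03, 0, 0, 0, 0.007, 0]
  ]
}}

```text
time_s: 7.0
ee_pos: [0.5048, 0.0872, 0.0413]
tcp_rot: [-0.32, 3.125, 0.0]
force: [0.1, 0.0, 0.1]
gripper_width: -0.0
```

Call:
{"method": "drive_tool", "body": {
  "moves": [
    [-0.07, 0.03, 0, 0, 0, 0.006, 0],
    [-0.07, 0.03, 0, 0, 0, 0.006, 0]
  ]
}}

```text
time_s: 7.2
ee_pos: [0.5034, 0.0878, 0.0413]
tcp_rot: [-0.338, 3.123, 0.0]
force: [0.2, -0.7, 0.4]
gripper_width: -0.0004
```

Call:
{"method": "drive_tool", "body": {
  "moves": [
    [-0.05, 0.02, 0, 0, 0, 0.004, 0],
    [-0.05, 0.02, 0, 0, 0, 0.004, 0]
  ]
}}

```text
time_s: 7.4
ee_pos: [0.5024, 0.0882, 0.0413]
tcp_rot: [-0.35, 3.122, 0.0]
force: [0.4, -0.8, -0.8]
gripper_width: 0.0
```

Call:
{"method": "drive_tool", "body": {
  "moves": [
    [-0.05, 0.02, 0, 0, 0, 0.004, 0],
    [-0.05, 0.02, 0, 0, 0, 0.004, 0]
  ]
}}

```text
time_s: 7.6
ee_pos: [0.5014, 0.0886, 0.0413]
tcp_rot: [-0.363, 3.121, 0.0]
force: [-0.1, -0.1, 0.7]
gripper_width: -0.0002
```

Call:
{"method": "drive_tool", "body": {
  "moves": [
    [-0.05, 0.02, 0, 0, 0, 0.004, 0],
    [-0.04, 0.01, 0, 0, 0, 0.004, 0]
  ]
}}

```text
time_s: 7.8
ee_pos: [0.5005, 0.0889, 0.0413]
tcp_rot: [-0.375, 3.119, 0.0]
force: [0.7, 0.3, -0.4]
gripper_width: -0.0001
```

Call:
{"method": "drive_tool", "body": {
  "moves": [
    [-0.05, 0.02, 0, 0, 0, 0.004, 0],
    [-0.04, 0.01, 0, 0, 0, 0.004, 0]
  ]
}}

```text
time_s: 8.0
ee_pos: [0.4996, 0.0892, 0.0413]
tcp_rot: [0.388, -3.118, -0.0]
force: [0.3, -0.8, -1.4]
gripper_width: 0.0002
```

```bash
python3 snap.py d4; python3 - <<'E'
import cv2
from cell import bot
a=bot.snapshot("scene")[150:250,205:325,::-1]; cv2.imwrite("pics/d4b.png",cv2.resize(a,None,fx=6,fy=6,interpolation=cv2.INTER_CUBIC))
E
```

```text
8.1 [-0.13056211 -0.48091169  0.74599873] [0.49955566 0.08920606 0.04133433]
```

View pics/d4b.png

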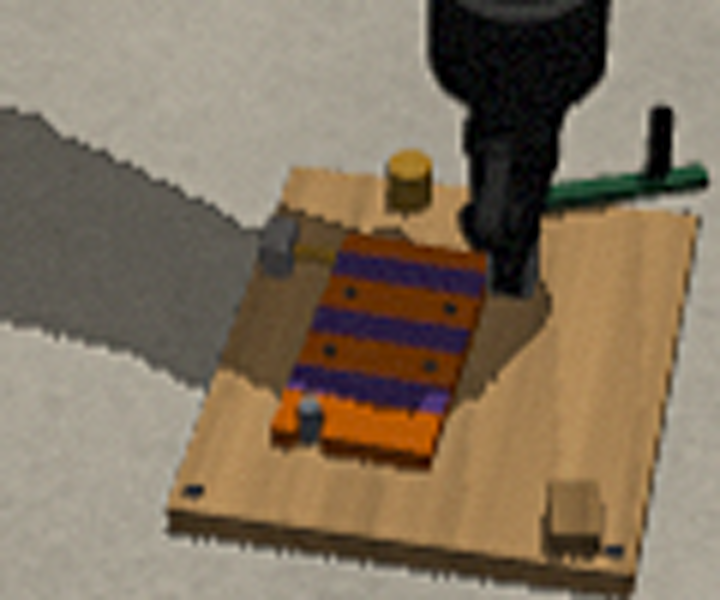

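The board is almost at the brass screw, with the notch on the peg. I'll creep in from here.

Call:
{"method": "drive_tool", "body": {
  "moves": [
    [-0.05, 0.01, 0, 0, 0, 0.004, 0],
    [-0.04, 0.01, 0, 0, 0, 0.003, 0]
  ]
}}

```text
time_s: 8.35
ee_pos: [0.4987, 0.0894, 0.0413]
tcp_rot: [-0.399, 3.116, 0.0]
force: [0.2, -0.2, -0.7]
gripper_width: 0.0001
```

Call:
{"method": "drive_tool", "body": {
  "moves": [
    [-0.05, 0.01, 0, 0, 0, 0.004, 0],
    [-0.04, 0.01, 0, 0, 0, 0.003, 0]
  ]
}}

```text
time_s: 8.55
ee_pos: [0.4979, 0.0896, 0.0414]
tcp_rot: [-0.41, 3.114, 0.0]
force: [2.6, -0.5, -1.3]
gripper_width: -0.0001
```

Call:
{"method": "drive_tool", "body": {
  "moves": [
    [-0.05, 0.01, 0, 0, 0, 0.004, 0]
  ]
}}

```text
time_s: 8.65
ee_pos: [0.4978, 0.0896, 0.0415]
tcp_rot: [-0.416, 3.113, -0.0]
force: [4.1, -0.0, -0.6]
gripper_width: 0.0001
```

Call:
{"method": "drive_tool", "body": {
  "moves": [
    [-0.05, 0.01, 0, 0, 0, 0.004, 0]
  ]
}}

```text
time_s: 8.75
ee_pos: [0.4977, 0.0897, 0.0418]
tcp_rot: [-0.422, 3.111, -0.0]
force: [6.1, 0.2, -1.3]
gripper_width: 0.0001
```

Call:
{"method": "drive_tool", "body": {
  "moves": [
    [-0.04, -0.01, -0.03, 0, 0, 0, 0]
  ]
}}

```text
time_s: 8.85
ee_pos: [0.4977, 0.0897, 0.0417]
tcp_rot: [-0.422, 3.11, -0.0]
force: [6.9, 0.9, -0.9]
gripper_width: -0.0002
```

Call:
{"method": "drive_tool", "body": {
  "moves": [
    [0, 0, 0, 0, 0, 0, 0],
    [0, 0, 0, 0, 0, 0, 0]
  ]
}}

```text
time_s: 9.05
ee_pos: [0.4977, 0.0897, 0.0418]
tcp_rot: [-0.421, 3.11, -0.0]
force: [6.6, 0.9, -0.2]
gripper_width: 0.0002
```

Call:
{"method": "drive_tool", "body": {
  "moves": [
    [-0.03, -0.01, 0, 0, 0, 0, 0],
    [0, 0, 0, 0, 0, 0, 0]
  ]
}}

```text
time_s: 9.25
ee_pos: [0.4977, 0.0897, 0.0419]
tcp_rot: [-0.421, 3.11, 0.0]
force: [7.2, 1.7, -0.2]
gripper_width: -0.0002
```

Call:
{"method": "drive_tool", "body": {
  "moves": [
    [0, 0, 0, 0, 0, 0, 0],
    [0, 0, 0, 0, 0, 0, 0],
    [0, 0, 0, 0, 0, 0, 0],
    [0, 0, 0, 0, 0, 0, 0],
    [0, 0, 0, 0, 0, 0, 0],
    [0, 0, 0, 0, 0, 0, 0]
  ]
}}

```text
time_s: 9.85
ee_pos: [0.4977, 0.0897, 0.0419]
tcp_rot: [-0.421, 3.11, 0.0]
force: [6.4, 1.0, 0.4]
gripper_width: -0.0002
```

Call:
{"method": "drive_tool", "body": {
  "moves": [
    [0, 0, 0, 0, 0, 0, 0],
    [0, 0, 0, 0, 0, 0, 0],
    [0, 0, 0, 0, 0, 0, 0],
    [0, 0, 0, 0, 0, 0, 0],
    [0, 0, 0, 0, 0, 0, 0],
    [0, 0, 0, 0, 0, 0, 0]
  ]
}}

```text
time_s: 10.45
ee_pos: [0.4977, 0.0897, 0.0419]
tcp_rot: [-0.421, 3.11, 0.0]
force: [7.3, 2.1, -0.2]
gripper_width: -0.0001
```

Call:
{"method": "drive_tool", "body": {
  "moves": [
    [0, 0, 0, 0, 0, 0, 0],
    [0, 0, 0, 0, 0, 0, 0],
    [0, 0, 0, 0, 0, 0, 0]
  ]
}}

```text
time_s: 10.75
ee_pos: [0.4976, 0.0897, 0.0419]
tcp_rot: [-0.421, 3.11, -0.0]
force: [7.4, 0.9, -0.5]
gripper_width: -0.0002
```

```bash
python3 snap.py d5; python3 - <<'E'
import cv2
from cell import bot
a=bot.snapshot("scene")[150:250,205:325,::-1]; cv2.imwrite("pics/d5b.png",cv2.resize(a,None,fx=6,fy=6,interpolation=cv2.INTER_CUBIC))
E
```

```text
10.85 [ 6.64196278  1.74229371 -0.82145036] [0.49764574 0.0896621  0.04186572]
```

View pics/d5b.png

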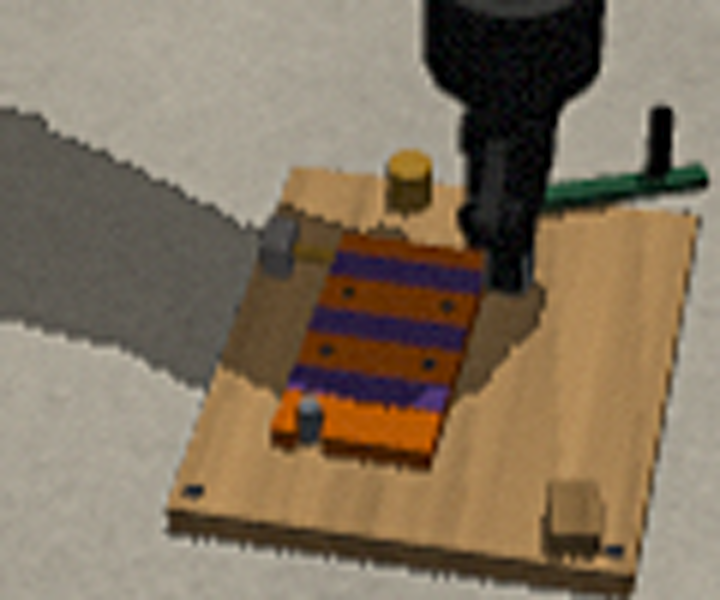

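Held for over 1.5 s at about 7.2 N, with the left edge visibly on the screw. I'll bring it slightly closer to 8 N and hold another second to be safe.

Call:
{"method": "drive_tool", "body": {
  "moves": [
    [-0.02, -0.01, 0, 0, 0, 0, 0],
    [0, 0, 0, 0, 0, 0, 0],
    [0, 0, 0, 0, 0, 0, 0],
    [0, 0, 0, 0, 0, 0, 0],
    [0, 0, 0, 0, 0, 0, 0],
    [0, 0, 0, 0, 0, 0, 0]
  ]
}}

```text
time_s: 11.5
ee_pos: [0.4976, 0.0896, 0.042]
tcp_rot: [-0.421, 3.109, 0.0]
force: [7.5, 1.6, -0.5]
gripper_width: 0.0001
```

Call:
{"method": "drive_tool", "body": {
  "moves": [
    [0, 0, 0, 0, 0, 0, 0],
    [0, 0, 0, 0, 0, 0, 0],
    [0, 0, 0, 0, 0, 0, 0],
    [0, 0, 0, 0, 0, 0, 0],
    [0, 0, 0, 0, 0, 0, 0],
    [0, 0, 0, 0, 0, 0, 0],
    [0, 0, 0, 0, 0, 0, 0],
    [0, 0, 0, 0, 0, 0, 0]
  ]
}}

```text
time_s: 12.3
ee_pos: [0.4976, 0.0896, 0.0419]
tcp_rot: [-0.421, 3.109, 0.0]
force: [7.5, 1.6, -0.3]
gripper_width: -0.0001
```

Call:
{"method": "drive_tool", "body": {
  "moves": [
    [0.1, 0.03, 0, 0, 0, 0, 0],
    [0.1, 0.03, 0, 0, 0, 0, 0],
    [0.2, 0.05, 0, 0, 0, 0, 0],
    [0.5, 0.14, 0, 0, 0, 0, 0],
    [1, 0.27, 0, 0, 0, 0, 0],
    [0, 0, 2, 0, 0, 0, 0],
    [0, 0, 4, 0, 0, 0, 0],
    [0, 0, 4, 0, 0, 0, 0],
    [0, 0, 0, 0, 0, 0, 0]
  ]
}}

```text
time_s: 13.2
ee_pos: [0.5179, 0.0946, 0.1467]
tcp_rot: [-0.421, 3.106, -0.002]
force: [0.7, -0.7, -0.0]
gripper_width: 0.0
```

```bash
python3 snap.py d6; python3 - <<'E'
import cv2
from cell import bot
o=bot.observe(); print(o["qpos"])
a=bot.snapshot("scene")[150:250,205:325,::-1]; cv2.imwrite("pics/d6b.png",cv2.resize(a,None,fx=6,fy=6,interpolation=cv2.INTER_CUBIC))
E
```

```text
13.3 [ 0.01662917  0.28992106 -1.02926913] [0.51562126 0.09471924 0.14168039]
[-6.81829740e-02 -1.21938729e-01 -3.24572501e-01  1.36674324e+00
  1.00296820e-04 -3.37471253e-01]
```

View pics/d6b.png

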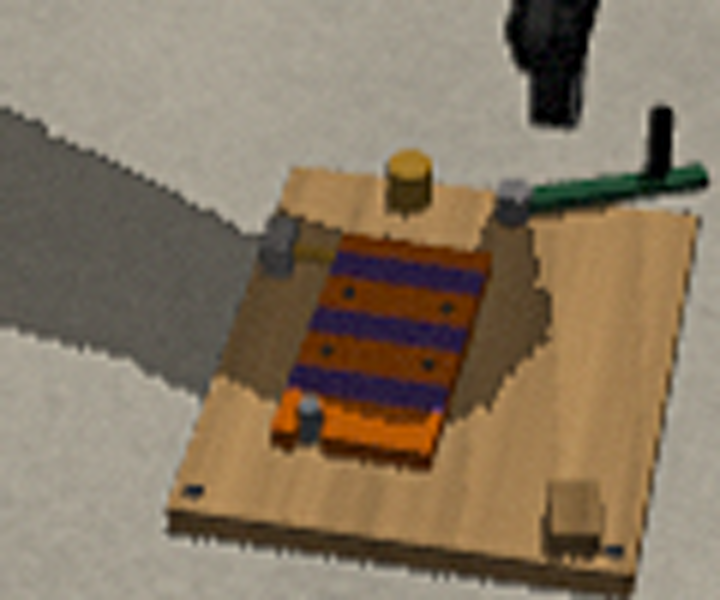

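Call:
{"method": "drive_tool", "body": {
  "moves": [
    [0, 1.1, 0, 0, 0, 0.14, 0],
    [0, 1.1, 0, 0, 0, 0.14, 0],
    [0, 1.1, 0, 0, 0, 0.14, 0],
    [0, 1.1, 0, 0, 0, 0.14, 0],
    [0, 1.1, 0, 0, 0, 0.14, 0],
    [0, 1.1, 0, 0, 0, 0.14, 0],
    [0, 1.1, 0, 0, 0, 0.14, 0],
    [0, 1.1, 0, 0, 0, 0.14, 0],
    [0, 1.1, 0, 0, 0, 0.14, 0],
    [0, 1.1, 0, 0, 0, 0.14, 0]
  ]
}}

```text
time_s: 14.35
ee_pos: [0.5138, 0.205, 0.1389]
tcp_rot: [2.332, -2.101, -0.004]
force: [1.0, -0.6, -0.6]
gripper_width: 0.0003
```

Call:
{"method": "drive_tool", "body": {
  "moves": [
    [-0.1, 0.2, 0, 0, 0, 0.14, 0],
    [-0.1, 0.1, 0, 0, 0, 0.14, 0],
    [0, 0, 0, 0, 0, 0.14, 0],
    [0, 0, 0, 0, 0, 0.14, 0],
    [0, 0, 0, 0, 0, 0, 0],
    [0, 0, 0, 0, 0, 0, 0]
  ]
}}

```text
time_s: 14.95
ee_pos: [0.5122, 0.2076, 0.1397]
tcp_rot: [2.816, -1.389, -0.003]
force: [-0.0, 0.3, 0.3]
gripper_width: -0.0002
```

```bash
python3 snap.py d7
```

```text
15.05 [-0.44700793  0.40779154  0.79210129] [0.51254264 0.20761874 0.14031307]
```

View pics/d7.png

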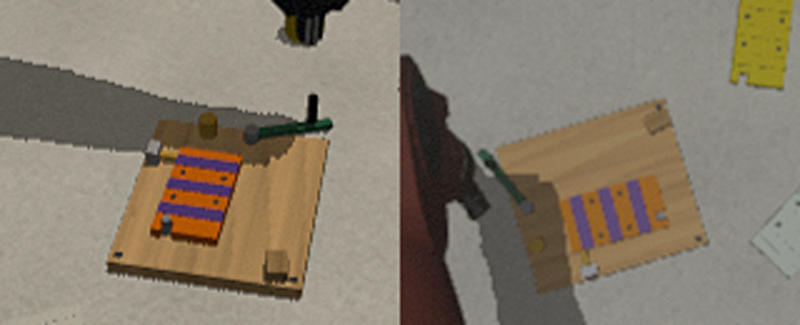

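Call:
{"method": "drive_tool", "body": {
  "moves": [
    [0, 0, -2.5, 0, 0, 0, 0],
    [0, 0, -2.5, 0, 0, 0, 0],
    [0, 0, -1.6, 0, 0, 0, 0],
    [0, 0, -1, 0, 0, 0, 0],
    [0, 0, -0.5, 0, 0, 0, 0],
    [0, 0, 0, 0, 0, 0, 0]
  ]
}}

```text
time_s: 15.65
ee_pos: [0.5128, 0.2077, 0.0599]
tcp_rot: [2.82, -1.385, -0.001]
force: [-0.3, -0.2, -0.0]
gripper_width: 0.0003
```

```bash
python3 snap.py d8; python3 - <<'E'
import numpy as np
pv=np.array([.4779,.1407]); 
# TCP arc: post at radius 70mm at arm angle a, tool offset d ccw tangentially
d=.017
for a in np.arange(.66,-1.5,-.2).tolist()+[-1.2,-1.304,-1.40]:
    p=pv+.07*np.array([np.cos(a),np.sin(a)])+d*np.array([-np.sin(a),np.cos(a)]); print(round(a,3),np.round(p,4))
E
```

```text
15.75 [-0.46419352  0.75289499 -0.06322269] [0.51353994 0.20773813 0.06096763]
0.66 [0.5228 0.197 ]
0.46 [0.5331 0.187 ]
0.26 [0.5412 0.1751]
0.06 [0.5468 0.1619]
-0.14 [0.5496 0.1478]
-0.34 [0.5496 0.1334]
-0.54 [0.5467 0.1193]
-0.74 [0.5411 0.1061]
-0.94 [0.5329 0.0942]
-1.14 [0.5226 0.0842]
-1.34 [0.5105 0.0764]
-1.2 [0.5191 0.0816]
-1.304 [0.5128 0.0777]
-1.4 [0.5066 0.0746]
```

View pics/d8.png

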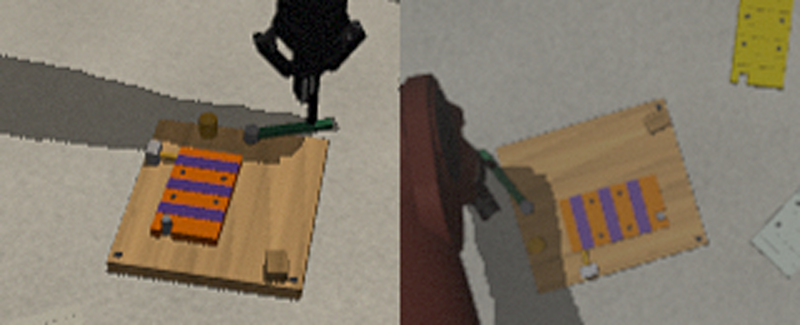

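Call:
{"method": "drive_tool", "body": {
  "moves": [
    [0.25, -0.3, 0, 0, 0, 0, 0],
    [0.25, -0.3, 0, 0, 0, 0, 0],
    [0.2, -0.2, 0, 0, 0, 0, 0],
    [0.2, -0.2, 0, 0, 0, 0, 0],
    [0.2, -0.2, 0, 0, 0, -0.04, 0],
    [0.2, -0.2, 0, 0, 0, -0.04, 0],
    [0.2, -0.2, 0, 0, 0, -0.04, 0],
    [0.2, -0.2, 0, 0, 0, -0.04, 0]
  ]
}}

```text
time_s: 16.55
ee_pos: [0.5302, 0.1897, 0.0601]
tcp_rot: [-2.699, 1.607, 0.0]
force: [0.3, 1.7, 0.9]
gripper_width: 0.0002
```

```bash
python3 snap.py d9
```

```text
16.65 [-0.05884148 -0.19954566  0.36977958] [0.53019484 0.18944458 0.06007942]
```

View pics/d9.png

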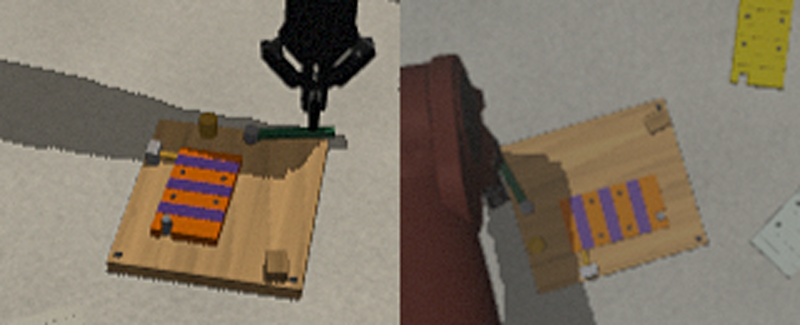

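The latch arm has turned a little and the finger is on the post. I'll continue along the arc.

Call:
{"method": "drive_tool", "body": {
  "moves": [
    [0.28, -0.36, 0, 0, 0, -0.06, 0],
    [0.28, -0.36, 0, 0, 0, -0.06, 0],
    [0.28, -0.36, 0, 0, 0, -0.06, 0],
    [0.27, -0.36, 0, 0, 0, -0.06, 0],
    [0.2, -0.44, 0, 0, 0, -0.067, 0],
    [0.19, -0.44, 0, 0, 0, -0.067, 0],
    [0.17, -0.44, 0, 0, 0, -0.067, 0],
    [0.12, -0.47, 0, 0, 0, -0.067, 0],
    [0.09, -0.47, 0, 0, 0, -0.067, 0],
    [0.07, -0.47, 0, 0, 0, -0.067, 0]
  ]
}}

```text
time_s: 17.65
ee_pos: [0.5493, 0.148, 0.0599]
tcp_rot: [2.055, -2.376, -0.001]
force: [-0.2, 1.5, -0.7]
gripper_width: 0.0001
```

```bash
python3 snap.py d10
```

```text
17.75 [-0.05706532  0.46090471  0.23905637] [0.54941552 0.14761115 0.05998371]
```

View pics/d10.png

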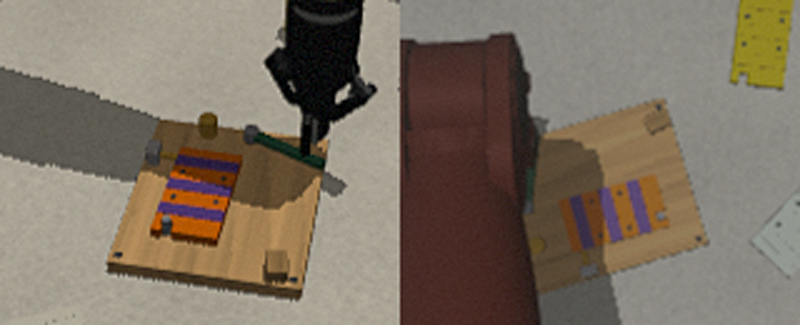

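Call:
{"method": "drive_tool", "body": {
  "moves": [
    [0.02, -0.48, 0, 0, 0, -0.067, 0],
    [0, -0.48, 0, 0, 0, -0.067, 0],
    [-0.02, -0.47, 0, 0, 0, -0.067, 0],
    [-0.07, -0.47, 0, 0, 0, -0.067, 0],
    [-0.1, -0.47, 0, 0, 0, -0.067, 0],
    [-0.12, -0.46, 0, 0, 0, -0.067, 0],
    [-0.16, -0.45, 0, 0, 0, -0.067, 0],
    [-0.19, -0.44, 0, 0, 0, -0.067, 0],
    [-0.21, -0.43, 0, 0, 0, -0.067, 0],
    [0, 0, 0, 0, 0, 0, 0]
  ]
}}

```text
time_s: 18.75
ee_pos: [0.5409, 0.1063, 0.0601]
tcp_rot: [-1.26, 2.878, -0.0]
force: [0.2, -0.4, -0.2]
gripper_width: -0.0001
```

```bash
python3 snap.py d11
```

```text
18.85 [ 0.76432721 -0.08246841  0.85278565] [0.54093599 0.106597   0.06008834]
```

View pics/d11.png

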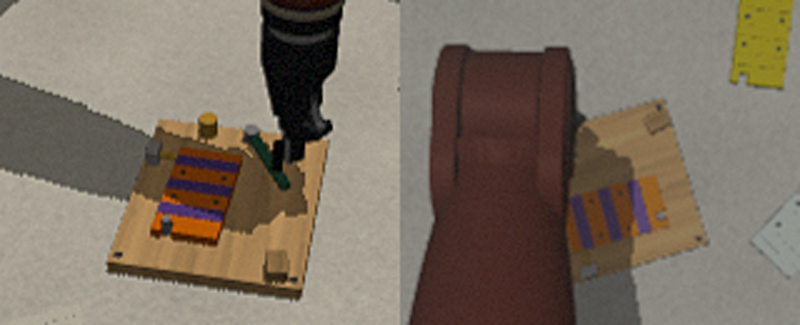

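Call:
{"method": "drive_tool", "body": {
  "moves": [
    [-0.25, -0.41, 0, 0, 0, -0.067, 0],
    [-0.27, -0.4, 0, 0, 0, -0.067, 0],
    [-0.3, -0.38, 0, 0, 0, -0.067, 0],
    [-0.32, -0.35, 0, 0, 0, -0.067, 0],
    [-0.27, -0.27, 0, 0, 0, -0.05, 0],
    [-0.2, -0.19, 0, 0, 0, -0.04, 0],
    [-0.12, -0.1, 0, 0, 0, -0.023, 0]
  ]
}}

```text
time_s: 19.55
ee_pos: [0.5238, 0.0855, 0.0602]
tcp_rot: [-0.692, 3.064, -0.0]
force: [1.1, -0.4, -0.2]
gripper_width: -0.0004
```

```bash
python3 snap.py d12;python3 - <<'E'
import cv2
from cell import bot
a=bot.snapshot("scene")[150:250,205:325,::-1]; cv2.imwrite("pics/d12b.png",cv2.resize(a,None,fx=6,fy=6,interpolation=cv2.INTER_CUBIC))
E
```

```text
19.65 [-0.4126072  -0.59322915 -0.49835116] [0.52367755 0.08554769 0.06011569]
```

View pics/d12b.png

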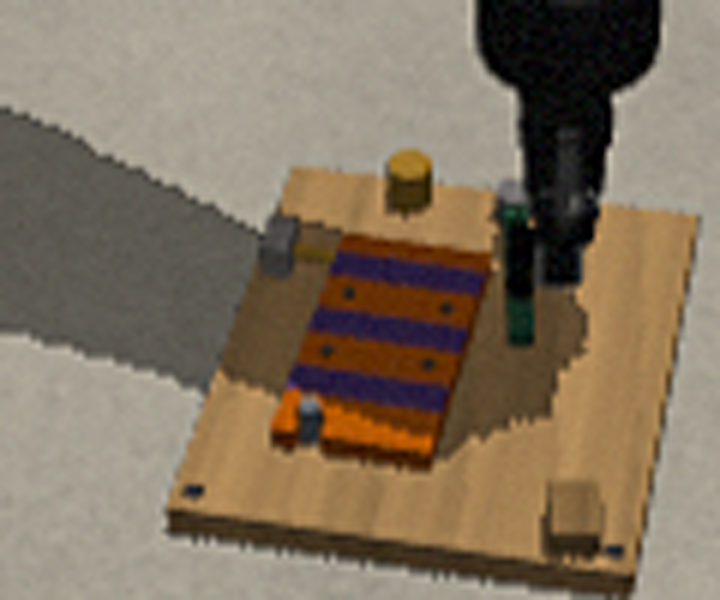

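The arm is nearly parallel to the board edge with a small gap left, and the board is still home. I'll slow down here.

Call:
{"method": "drive_tool", "body": {
  "moves": [
    [-0.13, -0.11, 0, 0, 0, -0.024, 0],
    [-0.13, -0.1, 0, 0, 0, -0.023, 0],
    [-0.12, -0.09, 0, 0, 0, -0.022, 0],
    [-0.12, -0.08, 0, 0, 0, -0.02, 0]
  ]
}}

```text
time_s: 20.1
ee_pos: [0.5186, 0.0816, 0.0601]
tcp_rot: [-0.551, 3.093, 0.0]
force: [0.8, 0.7, 0.0]
gripper_width: -0.0002
```

Call:
{"method": "drive_tool", "body": {
  "moves": [
    [-0.08, -0.05, 0, 0, 0, -0.012, 0],
    [-0.06, -0.04, 0, 0, 0, -0.01, 0]
  ]
}}

```text
time_s: 20.3
ee_pos: [0.5172, 0.0807, 0.0601]
tcp_rot: [-0.518, 3.098, -0.0]
force: [1.6, -0.7, -0.9]
gripper_width: -0.0001
```

Call:
{"method": "drive_tool", "body": {
  "moves": [
    [-0.06, -0.04, 0, 0, 0, -0.01, 0],
    [-0.06, -0.04, 0, 0, 0, -0.01, 0]
  ]
}}

```text
time_s: 20.5
ee_pos: [0.516, 0.0799, 0.0601]
tcp_rot: [-0.487, 3.104, -0.0]
force: [2.2, 0.7, 0.2]
gripper_width: -0.0
```

Call:
{"method": "drive_tool", "body": {
  "moves": [
    [-0.05, -0.03, 0, 0, 0, -0.008, 0],
    [-0.05, -0.03, 0, 0, 0, -0.008, 0]
  ]
}}

```text
time_s: 20.7
ee_pos: [0.5151, 0.0793, 0.0601]
tcp_rot: [-0.462, 3.107, 0.0]
force: [2.3, 0.8, -0.1]
gripper_width: -0.0
```

Call:
{"method": "drive_tool", "body": {
  "moves": [
    [-0.05, -0.03, 0, 0, 0, -0.008, 0]
  ]
}}

```text
time_s: 20.8
ee_pos: [0.5148, 0.0791, 0.0601]
tcp_rot: [-0.45, 3.108, 0.0]
force: [4.5, 0.6, -1.2]
gripper_width: -0.0001
```

Call:
{"method": "drive_tool", "body": {
  "moves": [
    [-0.05, -0.03, 0, 0, 0, -0.008, 0]
  ]
}}

```text
time_s: 20.9
ee_pos: [0.5147, 0.0789, 0.0602]
tcp_rot: [-0.438, 3.109, 0.001]
force: [6.3, 2.0, -2.7]
gripper_width: 0.0002
```

Call:
{"method": "drive_tool", "body": {
  "moves": [
    [-0.05, -0.03, 0, 0, 0, -0.008, 0]
  ]
}}

```text
time_s: 21.0
ee_pos: [0.5145, 0.0788, 0.0602]
tcp_rot: [-0.425, 3.11, 0.001]
force: [8.1, 2.4, -4.5]
gripper_width: 0.0002
```

Call:
{"method": "drive_tool", "body": {
  "moves": [
    [-0.05, -0.03, 0, 0, 0, -0.008, 0]
  ]
}}

```text
time_s: 21.1
ee_pos: [0.5143, 0.0786, 0.0603]
tcp_rot: [-0.413, 3.111, 0.001]
force: [11.1, 4.5, -6.9]
gripper_width: -0.0001
```

Call:
{"method": "drive_tool", "body": {
  "moves": [
    [0.08, 0.03, -0.08, 0, 0, 0, 0]
  ]
}}

```text
time_s: 21.2
ee_pos: [0.5147, 0.0787, 0.0598]
tcp_rot: [-0.413, 3.112, 0.001]
force: [3.4, 0.5, 2.9]
gripper_width: -0.0002
```

Call:
{"method": "drive_tool", "body": {
  "moves": [
    [0, 0, 0, 0, 0, 0, 0]
  ]
}}

```text
time_s: 21.3
ee_pos: [0.5147, 0.0787, 0.0598]
tcp_rot: [-0.413, 3.112, 0.001]
force: [4.9, 3.0, 0.1]
gripper_width: 0.0002
```

Call:
{"method": "drive_tool", "body": {
  "moves": [
    [-0.04, -0.01, -0.03, 0, 0, 0, 0],
    [0, 0, 0, 0, 0, 0, 0]
  ]
}}

```text
time_s: 21.5
ee_pos: [0.5147, 0.0786, 0.0598]
tcp_rot: [-0.413, 3.111, 0.001]
force: [6.5, 2.3, 0.8]
gripper_width: 0.0002
```

Call:
{"method": "drive_tool", "body": {
  "moves": [
    [0, 0, 0, 0, 0, 0, 0],
    [0, 0, 0, 0, 0, 0, 0]
  ]
}}

```text
time_s: 21.7
ee_pos: [0.5147, 0.0787, 0.0598]
tcp_rot: [-0.413, 3.111, 0.001]
force: [6.3, 1.7, 1.5]
gripper_width: -0.0
```

Call:
{"method": "drive_tool", "body": {
  "moves": [
    [-0.03, -0.01, 0, 0, 0, 0, 0],
    [0, 0, 0, 0, 0, 0, 0],
    [0, 0, 0, 0, 0, 0, 0]
  ]
}}

```text
time_s: 22.0
ee_pos: [0.5145, 0.0786, 0.0598]
tcp_rot: [-0.413, 3.111, 0.001]
force: [7.5, 2.1, 0.8]
gripper_width: 0.0
```

Call:
{"method": "drive_tool", "body": {
  "moves": [
    [0, 0, 0, 0, 0, 0, 0],
    [0, 0, 0, 0, 0, 0, 0],
    [0, 0, 0, 0, 0, 0, 0],
    [0, 0, 0, 0, 0, 0, 0],
    [0, 0, 0, 0, 0, 0, 0],
    [0, 0, 0, 0, 0, 0, 0],
    [0, 0, 0, 0, 0, 0, 0]
  ]
}}

```text
time_s: 22.7
ee_pos: [0.5145, 0.0786, 0.0598]
tcp_rot: [-0.413, 3.111, 0.001]
force: [7.7, 3.9, 1.5]
gripper_width: -0.0002
```

Call:
{"method": "drive_tool", "body": {
  "moves": [
    [0, 0, 0, 0, 0, 0, 0],
    [0, 0, 0, 0, 0, 0, 0],
    [0, 0, 0, 0, 0, 0, 0],
    [0, 0, 0, 0, 0, 0, 0],
    [0, 0, 0, 0, 0, 0, 0],
    [0, 0, 0, 0, 0, 0, 0]
  ]
}}

```text
time_s: 23.3
ee_pos: [0.5146, 0.0786, 0.0598]
tcp_rot: [-0.413, 3.111, 0.001]
force: [7.8, 3.0, 1.0]
gripper_width: 0.0001
```

```bash
python3 snap.py d13;python3 - <<'E'
import cv2
from cell import bot
a=bot.snapshot("scene")[150:250,205:325,::-1]; cv2.imwrite("pics/d13b.png",cv2.resize(a,None,fx=6,fy=6,interpolation=cv2.INTER_CUBIC))
E
```

```text
23.4 [7.50506072 3.42177642 0.10384773] [0.51453947 0.07860158 0.05976519]
```

View pics/d13b.png

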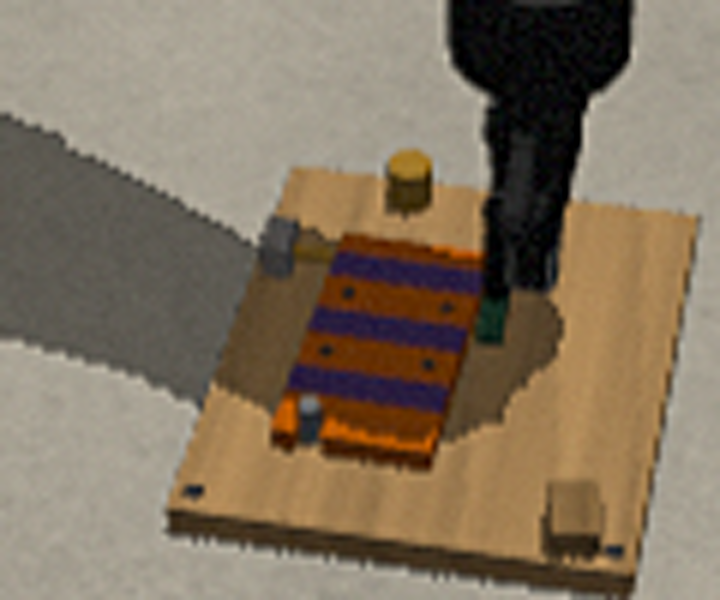

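The latch arm is against the board's right edge, and I held about 8.2 N for over 1.3 s. Letting go now.

Call:
{"method": "drive_tool", "body": {
  "moves": [
    [0.1, 0.03, 0, 0, 0, 0, 0],
    [0.1, 0.03, 0, 0, 0, 0, 0],
    [0.3, 0.08, 0, 0, 0, 0, 0],
    [1, 0.27, 0, 0, 0, 0, 0],
    [1, 0.27, 0, 0, 0, 0, 0],
    [0, 0, 3, 0, 0, 0, 0],
    [0, 0, 4, 0, 0, 0, 0],
    [0, 0, 4, 0, 0, 0, 0],
    [1, 4, 2, 0, 0, 0, 0],
    [1, 4, 2, 0, 0, 0, 0]
  ]
}}

```text
time_s: 24.45
ee_pos: [0.5584, 0.1653, 0.2103]
tcp_rot: [-0.41, 3.114, -0.0]
force: [0.3, -0.3, 0.3]
gripper_width: -0.0003
```

Call:
{"method": "drive_tool", "body": {
  "moves": [
    [0, 4.5, 0, 0, 0, 0, 0],
    [0, 4.5, 0, 0, 0, 0, 0],
    [0, 4.5, 0, 0, 0, 0, 0],
    [-1, 4.5, 0, 0, 0, 0, 0],
    [-2, 4.5, 0, 0, 0, 0, 0],
    [0, 0, 0, 0, 0, 0, 0],
    [0, 0, 0, 0, 0, 0, 0]
  ]
}}

```text
time_s: 25.15
ee_pos: [0.527, 0.3909, 0.208]
tcp_rot: [0.417, -3.112, 0.001]
force: [0.7, 0.9, -0.2]
gripper_width: 0.0
```

```bash
python3 - <<'E'
import cv2,numpy as np
from cell import bot
o=bot.observe();print(o["time_s"],o["force"],o["ee_pos"])
a=bot.snapshot("scene")[150:250,205:325,::-1]; b=bot.snapshot("top")[150:250,225:345,::-1]
im=cv2.resize(np.hstack([a,b]),None,fx=3.33,fy=3.33,interpolation=cv2.INTER_CUBIC)
cv2.imwrite("pics/f1.png",im)
for n,x in(("a",a),("b",b)): cv2.imwrite(f"pics/f1{n}.png",cv2.resize(x,None,fx=6,fy=6,interpolation=cv2.INTER_CUBIC))
E
```

```text
25.15 [ 0.65216737  0.9458613  -0.19010556] [0.52704602 0.39087472 0.20801044]
```

View pics/f1a.png

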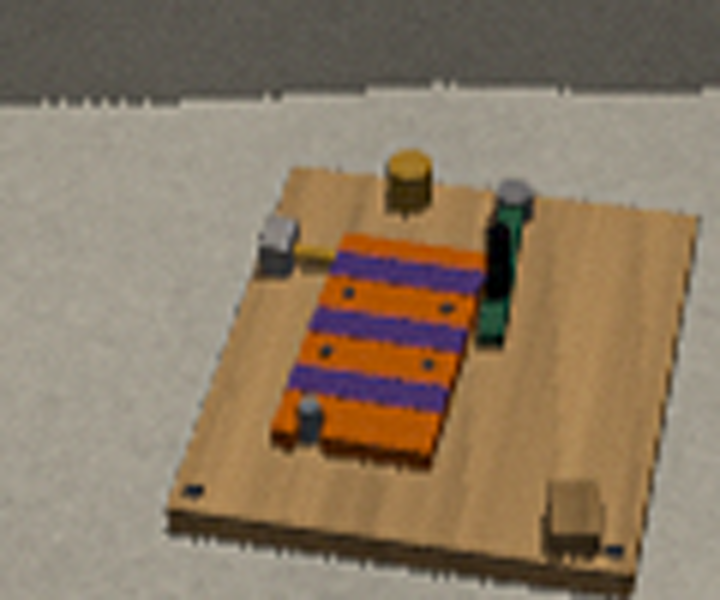

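View pics/f1b.png

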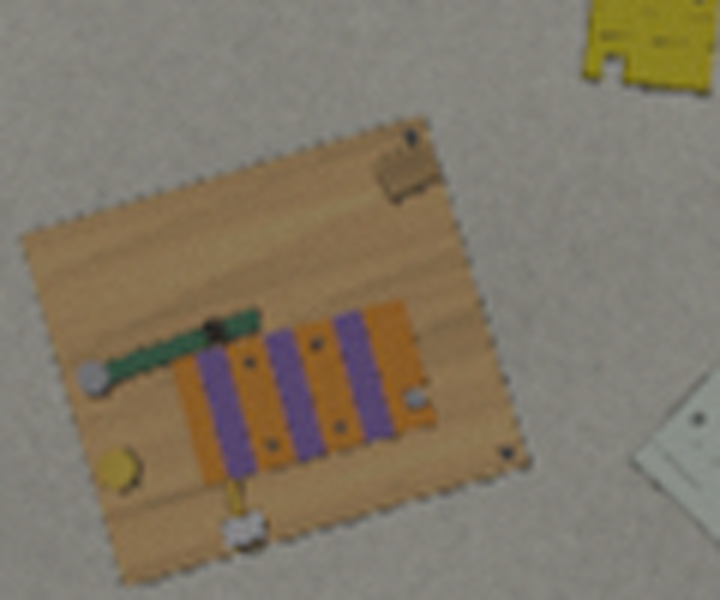

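The board is on the screw (top crop ~(235,480)), the notch is on the peg (417,398) and the latch arm lies along the right edge. The motor and offcut haven't moved. Handing in.

```bash
python3 -c "
from cell import bot
print(bot.close_job())"
```

```text
the job is handed in; nothing more can be done
None
```

The board is home against the stop screw, with its notch on the peg. The latch is shut against the board's right edge, and the job was handed in at about 25 s. No verdict is reported.

- **Board:** I turned it about 0.71 rad with closed fingers until it met the stop, within about 0.02 rad of parallel to the jig. I held it there for about 3 s at 7 to 7.7 N.
- **Latch:** I swung it shut by its post to a latch yaw of about 2.1, then held it for about 1.4 s at roughly 8 to 8.5 N.
- **Overshoot:** The first contact of the latch with the board briefly reached about 12 N sideways, or 14 N counting the vertical part. I backed off before the hold. These are end-of-move readings, so a short peak in between would not show.
- **Final pictures:** Both cameras show the left edge on the screw, the peg in the notch and the arm along the right edge. The board looks flat, and the motor and offcut look unmoved. The gripper was clear of everything.
- **Not measured:** I judged that the arm still touches the board after release from the pictures only, since a gap under about 1 mm would not show. I did not compare the objects on the table around the jig before and after; the gripper was not brought down near any of them.

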